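# Slide a filled bottle into the hand press and snap its cap home

### The arm

A 6-joint arm with a two-finger parallel gripper is mounted at the origin on the work surface. World frame = base frame: x ahead of the robot, y to its left, z up, the work surface at z = 0. Lengths are in mm, angles in degrees, forces in N, time in s.
With the tool pointing down it reaches from about 350 to 925 mm from the base axis. Payload 6.4 kg.
Tool frame: the origin (TCP) lies midway between the tips of the shut fingers; the grasp point (between the pads) lies 19 mm behind it; z points along the fingers, y is the line along which they close (so a half turn about z gives the same grasp; the last joint's range is limited). The gripper opens to 85 mm and grips with 20 to 120 N. Pads are 22 mm wide; open, the fingers measure 114 mm over their backs; the gripper's body (76 mm by 85 mm) begins 54 mm behind the grasp point. The pads swing forward as they close: fully open they stand 13 mm farther back than shut.
Start: joints at [55.285, 14.043, 89.255, -0, 76.702, -9.975], TCP at [272.028, 590.352, 231.29] pointing down, gripper open.
Joint ranges: [-179.41, 179.41], [-58.25, 129.5], [7.25, 145.43], [-54.29, 234.29], [11.92, 165.04], [-157.13, 157.13]. Speed limits (degrees/s): [147.25, 147.25, 180, 180, 180, 180].

### API

Orientations are given as [roll, pitch, yaw] about the fixed x, y, z axes, in that order (R = Rz(yaw) Ry(pitch) Rx(roll)).
In Python, from bench import telemetry, viewer, manip gives the robot as it stands. The module is installed in compiled form; this text tells all that it offers.
- The arm moves only by the tool drive_tool, never from a script. Its argument "deltas" is a list of rows, each a list of 7 numbers: the shift along the tool's x, y, z in cm, then the turn, a rotation vector about the tool's x, y, z in degrees, then the opening, from -1 (shut) to 1 (fully open). In form: [[x, y, z, ax, ay, az, grip], ...]. A call has 1 to 10 rows; each row is the pose to reach, as a shift and turn from the pose commanded when the call began, along the tool's axes at that moment; what a row does not reach only later rows make up. A row lasts 1/8 s, in which the tool goes at most 62.5 mm and 10.7 degrees, less where a joint would pass 70% of its speed; a pose out of reach is approached as far as the arm can. A call with a gripper value outside its range is refused whole. The fingers move at their own pace and stop on an object; "newtons" is the grip in N (left out, the last holds). Time passes only in rows, so rows that repeat a pose let the fingers close. It gives the time, the measured TCP pose, the force, the opening and the grip force at its end, in the units of the state.
- telemetry.read_state(): the state, without advancing time (a new reading comes with each control period).
- viewer.read_camera(name): name is "scene" or "top" or "wrist"; returns a dict with "color" (420x560x3 uint8, blue, green, red), "depth" (420x560 float32, mm along the optical axis (not along the pixel's ray), 0 where there is no reading), "K" (3x3 intrinsics, pixels), "D" ([k1, k2, p1, p2, k3] as OpenCV has them; the pictures are not rectified), "extrinsics" (4x4, takes a point from camera to world coordinates). Camera axes: x right, y down, z forward; pixel columns grow to the right and rows downward; lengths in mm; the calibration is good to about 2 mm. A picture is of the moment at which its call begins.
- manip.close_job(): hands the job in; it is judged then, once.
The state is a dict: "time": time; "q": joint angles; "qd": joint speeds; "joint_torque": joint torques, N m; "position": TCP position; "orientation": TCP orientation; "ft_force": force on the tool from outside, world axes, zero at the start; "torque": the same for the moment, N m; "opening": finger opening in mm; "grip_force": force on a finger pad.
Only numpy, scipy, OpenCV 4.12 (cv2) and the standard library are available. Lean on these libraries where they do the work, as an engineer would, in place of code of your own. Each camera call takes 0.05 s, during which the arm holds its last target. There are 200 camera calls.

### The job

Push the amber bottle whose cap is still loose across the bench, low on its body so that it slides upright, until it stands in the press's V-shaped locator right under the ram; do not grip it, lift it or tip it over. Then, without gripping the lever either, press it down with your fingertips until the cap is fully home, and let the lever come back up, leaving the bottle standing in the press and everything else on the bench where it was.

Things in the scene. Friction and masses are not known exactly. Their poses are not given: they have to be found in the camera images.
- bottle: Slim amber bottle to be capped (filled, 0.15-0.3 kg), on the bench 15-24 cm out from the press's mouth. Straight cylinder 50 mm across up to 118 mm, then shoulder and 22 mm neck; 173 mm tall, 165 capped. Origin: centre of underside, z up. Pushed below about 35 mm it slides (friction 0.5-0.7), higher it tips. One contact point lets it wander; two fingertips 30 mm apart cradle it.
- cap (a joint): How far the white push-on cap (32 mm across, 28 mm tall) is pressed down the bottle's neck, m: 0 = set on loosely, 8 mm above its home with a band of neck showing; 0.008 = fully home on the shoulder. It needs about 15 N straight down to move and stays where it is left.
- cap_top (a point): Centre of the cap's top face, on the bottle's axis: 173 mm above the bottle's underside while loose, 165 mm when home.
- press_seat (a point): The bottle's place in the press: the bench point under the ram's axis, where the bottle's underside centre stands when the bottle touches both faces of the V locator. x is level and points from the open mouth to the column, y to the lever's side, z up. Between it and the bottle the bench is clear. The V: two plates 4-38 mm above the bench, 45 degrees to x; the mouth faces -x, 77 mm wide at x = -6 mm.
- press: The hand press for push-on caps: grey foot plate bolted to the bench, steel column, head, ram, V locator and side lever. Origin and axes as press_seat. It cannot move.
- ram_pad (a point): Centre of the underside of the press's round black ram pad, 42 mm across: 187 mm above the bench at rest, right over the seat. The grey press head above it spans, in the press_seat frame, x = -40 to +195 mm, y = -38 to +46 mm, z = 200 to 275 mm; its steel column stands at x = 150 mm.
- lever (a joint): Angle of the press lever, rad: 0 = up at rest, 29 degrees above level; grows as it is pressed down, stop at 0.76. The ram comes down 33 mm per rad: it meets the loose cap at about 0.42 and has the cap home at about 0.67. A spring brings the lever back to 0 when let go (2 to 4 N at the grip); with the cap it takes about 8 N at the grip.
- lever_grip (a point): Point on the centre line of the lever's black grip, 150 mm from the pivot; at rest -110 mm in x, +90 mm in y, 307 mm above the bench in the press_seat frame. The grip is a round bar 24 mm thick, from 100 to 180 mm from the pivot. It swings down in the press_seat x-z plane, to about 207 mm above the bench at 0.69 rad.
- lever_hinge (a point): Point on the lever's pivot axis in the plane of the grip, fixed on the press: +22 mm in x, +90 mm in y, 235 mm above the bench in the press_seat frame. The axis is parallel to press_seat y.
- cup_a: one of two white paper cups with a blue pattern, 85 mm tall, 72 mm across the rim; origin under its centre. A bystander
- cup_b: the second paper cup, like cup_a; origin under its centre. A bystander
- squeeze: clear squeeze bottle with a red pointed nozzle, 54 mm across, 170 mm tall; origin under its centre. A bystander
- spray: small clear spray bottle with a white overcap, 40 mm across, 125 mm tall; origin under its centre. A bystander
- done_a: finished amber bottle, cap already home, standing in the low cardboard carton at the far left; 50 mm across, 165 mm tall; origin under its centre. A bystander
- done_b: second finished bottle in that carton, like done_a. A bystander
There are look-alikes about, which are no part of the job. What is shaped like the bottle but green is not meant.

How it is judged (in metres and radians):
On the way, in this order (a step that is already met when the one before it is completed fails the run):
1. the bottle stands upright in the locator, its cap still loose (horizontal distance between bottle and press_seat below 0.007 m and angle between bottle's own z axis and vertical below 0.06 rad and height (world z) of bottle below 0.004 m and value of joint cap below 0.002 m), for 0.2 s.
2. the lever is down and the cap is home, the bottle in its place (horizontal distance between bottle and press_seat below 0.007 m and angle between bottle's own z axis and vertical below 0.06 rad and height (world z) of bottle below 0.004 m and value of joint cap above 0.0065 m and value of joint lever above 0.55 rad), for 0.1 s.
At the end, for the whole second after the job is handed in: The bottle stands at rest on the bench, upright within 0.06 rad, its centre within 7 mm of the ram's axis; the cap is pressed down at least 6.5 of its 8 mm; the lever is back up (below 0.1 rad) (horizontal distance between bottle and press_seat below 0.007 m and angle between bottle's own z axis and vertical below 0.06 rad and height (world z) of bottle below 0.004 m and value of joint cap above 0.0065 m and value of joint lever below 0.1 rad and linear speed of bottle below 0.02 m/s); the robot touches nothing.
It fails at once if the bottle tips (leans more than 0.3 rad) or is lifted off the bench (more than 12 mm) (angle between bottle's own z axis and vertical above 0.3 rad or height (world z) of bottle above 0.012 m).
It fails at once if the bottle is gripped or rammed (more than 30 N from the fingers) (contact force between the fingers and bottle above 30 N).
It fails at once if the lever is gripped or forced (more than 38 N from the fingers on the press) (contact force between the fingers and press above 38 N).
It fails at once if the cap is pressed down before the bottle stands in the locator (value of joint cap above 0.003 m and horizontal distance between bottle and press_seat above 0.015 m).
It fails at once if something else on the bench is moved more than 25 mm (distance of any of cup_a, cup_b, squeeze, spray, done_a, done_b from where it was at the start of the episode above 0.025 m).
It also fails if it takes over 64 s, if anything falls off the work surface, if the arm or the gripper's body presses on something with over 40 N, if the wrist force passes 120 N, or if a joint passes its speed limit or range.

## Working session

There is one attempt and no reset: what is moved stays moved. The work goes in short steps, Python scripts to look and compute and a tool call to move; the robot and the scene stay as the last step left them, time stands still between calls to the robot, and variables do not carry over. Pictures are saved under pics/ and viewed, at most 10 in all, crops included, and the job is handed in when it is done.

Besides the shell and the picture viewer there is one more tool, called as name([rows], argument=value, ...), one row to a line, values as JSON. drive_tool: Moves the arm, as the interface text tells. Its arguments: {"type":"object","properties":{"deltas":{"type":"array","items":{"type":"array","items":{"type":"number"}}},"newtons":{"type":"number"}},"required":["deltas"]}

```bash
mkdir -p pics
cat > h.py <<'E'
import cv2, numpy as np
from bench import telemetry, viewer, manip
def get(n):
    c=viewer.read_camera(n); return c
def pts(c):
    h,w=c["depth"].shape
    u,v=np.meshgrid(np.arange(w),np.arange(h))
    p=cv2.undistortPoints(np.stack([u,v],-1).reshape(-1,1,2).astype(np.float64),c["K"],c["D"]).reshape(h,w,2)
    d=c["depth"].astype(float)[...,None]
    P=np.concatenate([p*d,d],-1)@c["extrinsics"][:3,:3].T+c["extrinsics"][:3,3]
    P[c["depth"]==0]=np.nan
    return P
def ray(c,u,v,z):
    p=cv2.undistortPoints(np.array([[[u,v]]],float),c["K"],c["D"])[0,0]
    d=c["extrinsics"][:3,:3]@[p[0],p[1],1]; o=c["extrinsics"][:3,3]
    return o+d*(z-o[2])/d[2]
E
python3 - <<'E'
from h import *
for n in ["scene","top"]:
    c=get(n); cv2.imwrite(f"pics/{n}0.png",c["color"]); print(n,c["extrinsics"].round(2).tolist(),c["K"].round(1).tolist(),(c["depth"]>0).mean())
print(telemetry.read_state())
E
```

```text
scene [[-0.86, 0.44, -0.26, 883.72], [0.51, 0.73, -0.46, 723.77], [-0.01, -0.52, -0.85, 1152.0], [0.0, 0.0, 0.0, 1.0]] [[509.8, 0.0, 275.8], [0.0, 509.8, 209.0], [0.0, 0.0, 1.0]] 0.9963265306122449
top [[-0.02, -1.0, 0.07, 503.06], [-1.0, 0.02, 0.0, 201.47], [-0.0, -0.07, -1.0, 1276.36], [0.0, 0.0, 0.0, 1.0]] [[496.0, 0.0, 288.5], [0.0, 496.0, 203.1], [0.0, 0.0, 1.0]] 0.9957270408163266
{'time': 0.1, 'q': array([ 5.52839823e+01,  1.40795876e+01,  8.93178042e+01,  3.42587512e-04,
        7.67034965e+01, -9.97455496e+00]), 'qd': array([-0.07698875, -0.07472462, -0.22581349, -0.0929919 , -0.00171568,
       -0.04832128]), 'joint_torque': array([-7.78489066e-04, -4.30674040e+01, -3.27127755e+01, -2.17374754e-04,
        2.81720917e-03, -7.10901716e-06]), 'position': array([271.73509801, 589.91765553, 230.29759446]), 'orientation': array([-1.79900694e+02, -1.78031646e-02,  1.55258443e+02]), 'ft_force': array([-0.38770887, -1.26833276, -0.30033165]), 'torque': array([-0.0072749 ,  0.00168166, -0.0160315 ]), 'grip_force': 0.0, 'opening': 85.55769999725123}
```

View pics/scene0.png

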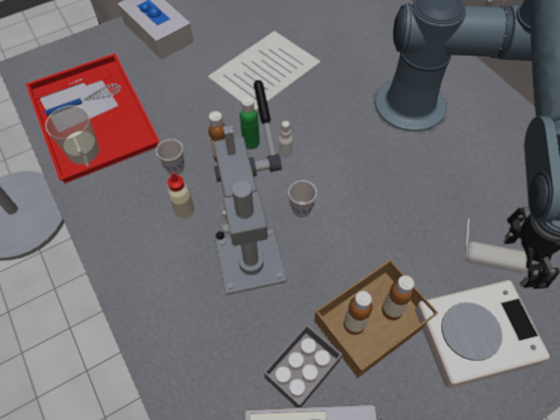

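View pics/top0.png

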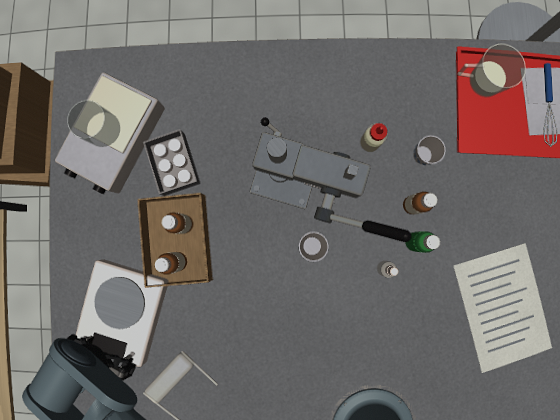

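The scene view shows the press with its mouth facing the loose-capped amber bottle (scene 217,122; top 427,201). The green look-alike is at top (428,242), under the tip of the lever's grip. In the top view the press head runs from (255,150) to (370,180), and the black grip is at (385,231).

Run:
```python
from h import *
c=get("top");P=pts(c);z=P[...,2]
np.set_printoptions(suppress=True,precision=1)
reg=np.zeros(z.shape,bool);reg[120:215,240:380]=1
h=np.histogram(z[reg&(z>150)],bins=np.arange(150,360,10));print(h[0],h[1])
m=reg&(z>262)&(z<288)
r=cv2.minAreaRect(P[m][:,:2].astype(np.float32));print("head",r,cv2.boxPoints(r))
hsv=cv2.cvtColor(c["color"],cv2.COLOR_BGR2HSV)
g=np.zeros(z.shape,bool);g[205:250,340:420]=1
gm=g&(c["color"].max(-1)<60)&(z>200)
G=P[gm];print("grip",gm.sum(),G.mean(0),G.min(0),G.max(0))
l=cv2.fitLine(G[:,:2].astype(np.float32),cv2.DIST_L2,0,.01,.01).ravel();print("gripdir",l, np.degrees(np.arctan2(l[1],l[0])))
# caps
w=(hsv[...,1]<50)&(hsv[...,2]>150)&(z>140)&(z<200)
n,lab,st,ce=cv2.connectedComponentsWithStats(w.astype(np.uint8))
for i in range(1,n):
    if st[i,4]>20: 
        print("cap",ce[i],st[i,4],P[lab==i].mean(0),np.median(z[lab==i]), ray(c,*ce[i],173))
big=cv2.resize(c["color"][110:290,240:460],None,fx=3.4,fy=3.3,interpolation=cv2.INTER_CUBIC);cv2.imwrite("pics/topcrop.png",big)
# scene: same
c=get("scene");P=pts(c);z=P[...,2];hsv=cv2.cvtColor(c["color"],cv2.COLOR_BGR2HSV)
w=(hsv[...,1]<60)&(hsv[...,2]>150)&(z>140)&(z<200)
n,lab,st,ce=cv2.connectedComponentsWithStats(w.astype(np.uint8))
for i in range(1,n):
    if st[i,4]>20: print("scap",ce[i],st[i,4],P[lab==i].mean(0),P[lab==i].max(0))
m=(z>262)&(z<288)&(np.abs(P[...,0]-600)<200)
r=cv2.minAreaRect(P[m][:,:2].astype(np.float32));print("head",r,cv2.boxPoints(r))
cv2.imwrite("pics/sccrop.png",cv2.resize(c["color"][70:300,140:340],None,fx=2.6,fy=2.6,interpolation=cv2.INTER_CUBIC))
```

```text
[   9    5    0    0    0    7   36   55   74  317  275  997 2443   41
   26   20   25   27   26  248] [150 160 170 180 190 200 210 220 230 240 250 260 270 280 290 300 310 320
 330 340 350]
head ((662.14111328125, 155.99009704589844), (244.36898803710938, 99.80065155029297), 71.31676483154297) [[575.7  56.2]
 [670.3  24.3]
 [748.6 255.8]
 [654.  287.7]]
grip 558 [510.4  14.  313.1] [489.4 -31.2 279.9] [531.2  58.5 336.2]
gripdir [  0.3   1.  510.4  14. ] 72.10836
cap [430.  199.7] 141 [ 578.6 -115.4  173.7] 173.6230281259477 [ 578.7 -115.5  173. ]
cap [167.9 221.6] 145 [543.4 476.9 170.3] 170.60681486769954 [543.3 476.2 173. ]
cap [432.6 241.6] 141 [ 484.1 -117.5  173.8] 173.9602216293963 [ 484.  -117.7  173. ]
cap [161.  264.7] 147 [446.8 494.  170.6] 170.83045288315952 [446.9 493.4 173. ]
scap [247.  100.9] 83 [ 486.1 -120.2  175. ] [ 500.9 -102.   180. ]
scap [214.8 116. ] 89 [ 580.7 -118.4  174.2] [ 594.1 -103.5  180.6]
scap [405.9 282.2] 174 [448.3 490.8 170.5] [463.4 505.2 175. ]
scap [363.  297.9] 185 [544.5 473.2 170.4] [560.4 488.1 175.3]
head ((632.7969970703125, 147.2680206298828), (292.427001953125, 128.54188537597656), 63.43185806274414) [[509.9  45.2]
 [624.9 -12.3]
 [755.7 249.3]
 [640.7 306.8]]
```

View pics/topcrop.png

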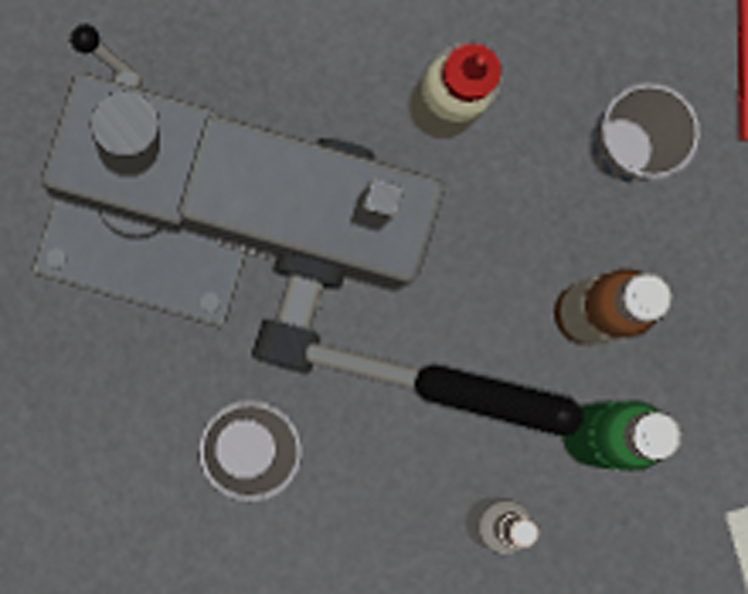

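View pics/sccrop.png

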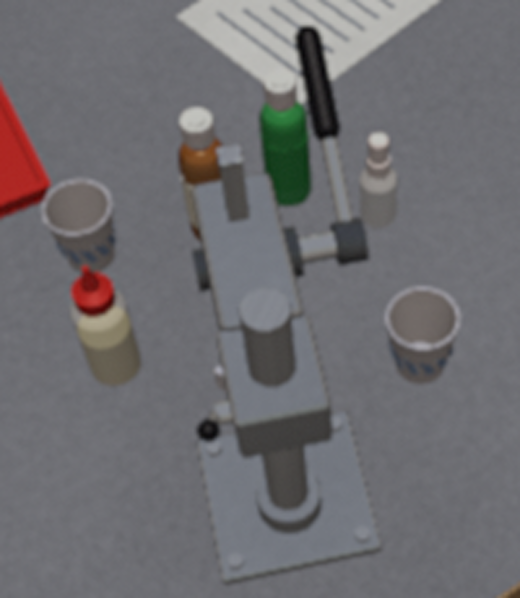

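The crops confirm two things: the ram axle post is at crop (380,200), and a clear lane runs from the amber bottle's base, crop (590,312), to the mouth. I'll refine the press frame from the head's edges.

Run:
```python
from h import *
np.set_printoptions(suppress=True,precision=1)
c=get("top");P=pts(c);z=P[...,2]
cor=[(443,180),(415,283),(43,188),(78,75)]
W=[ray(c,240+a/3.4,110+b/3.3,275)[:2] for a,b in cor];print(W)
W=np.array(W)
d=(W[3]-W[0]),(W[2]-W[1]);print([np.degrees(np.arctan2(e[1],e[0])) for e in d],[np.linalg.norm(e) for e in d])
loc=np.array([[-40,-38],[-40,46],[195,46],[195,-38]],float)
# rigid fit
a=loc-loc.mean(0);b=W-W.mean(0)
th=np.arctan2((a[:,0]*b[:,1]-a[:,1]*b[:,0]).sum(),(a*b).sum());R=np.array([[np.cos(th),-np.sin(th)],[np.sin(th),np.cos(th)]])
s=W.mean(0)-R@loc.mean(0);print("fit",np.degrees(th),s,(W-(loc@R.T+s)))
# grip line edges: use depth points on top ridge
g=np.zeros(z.shape,bool);g[205:250,340:420]=1
gm=g&(c["color"].max(-1)<60)&(z>250)
# cast ray per pixel to lever height line: local x from depth z
G=P[gm]; L=(G[:,:2]-s)@R
for x0 in range(-145,-55,15):
    k=(abs(L[:,0]-x0)<7.5); 
    if k.sum()>5: print(x0,k.sum(),L[k,1].min(),np.median(L[k,1]),L[k,1].max(),np.percentile(G[k,2],90))
# foot plate in seat frame
print("bottle local",(np.array([578.6,-115.4])-s)@R,"green",(np.array([484.1,-117.5])-s)@R)
for n,u,v in [("cupA",430,150),("cupB",313,246),("sq",372,140),("spray",388,268)]:
    print(n,ray(c,u,v,60)[:2],(ray(c,u,v,60)[:2]-s)@R)
# body of bottle
hsv=cv2.cvtColor(c["color"],cv2.COLOR_BGR2HSV)
for n in ["top","scene"]:
    c=get(n);P=pts(c);z=P[...,2];hsv=cv2.cvtColor(c["color"],cv2.COLOR_BGR2HSV)
    m=(hsv[...,0]<22)&(hsv[...,1]>110)&(abs(P[...,0]-580)<60)&(abs(P[...,1]+115)<60)&(z>20)&(z<118)
    Q=P[m];print(n,m.sum(),Q.mean(0),Q.min(0),Q.max(0))
```

```text
[array([646.7,  34.9]), array([583. ,  54.2]), array([647.2, 275.3]), array([717.6, 253. ])]
[np.float64(71.98577839895901), np.float64(73.82865461363092)] [np.float64(229.30416622250556), np.float64(230.20800803861633)]
fit 72.89648820867107 [629.6  79.1] [[-7.5  5.2]
 [ 9.1 -0.2]
 [ 4.1 -3.7]
 [-5.7 -1.3]]
-145 24 87.72686214708536 95.69299484802303 103.92939169555477 333.20647157363766
-130 93 83.35813649848615 95.3373572606376 105.87987784944437 334.33880163287716
-115 100 83.38304288246836 94.9740749664742 105.82799568754169 328.094248703223
-100 98 83.21153252339806 95.02651012140632 105.61500044493204 320.38596078017997
-85 95 83.23083170472384 95.10462084019419 105.6880145781632 312.6116595568182
-70 90 82.74459667812336 94.45724470316915 104.81884316250597 302.83599424336074
bottle local [-200.9   -8.4] green [-230.7   81.3]
cupA [ 711.6 -154.1] [-198.8 -147. ]
cupB [479.7 147. ] [ 20.8 163.2]
sq [739.3  -7.6] [ -50.6 -130.3]
spray [420.7 -36.2] [-171.7  165.8]
top 36 [577.6 -95.9 104.7] [ 556.6 -125.5   22.8] [601.2 -90.1 117.6]
scene 40 [ 591.4 -101.8  110. ] [ 573.  -113.1   21.6] [603.3 -93.9 117.7]
```

```bash
cat >> h.py <<'E'
from scipy.spatial.transform import Rotation as Ro
def push_R(az,t):  # tool x along az when pointing down, tilted t toward az
    return Ro.from_euler('z',az,degrees=True)*Ro.from_euler('x',180,degrees=True)*Ro.from_euler('y',t,degrees=True)
def to(p,R):
    s=telemetry.read_state(); R0=Ro.from_euler('xyz',s['orientation'],degrees=True)
    d=R0.inv().apply(np.array(p,float)-s['position'])/10; r=(R0.inv()*R).as_rotvec(degrees=True)
    print(s['time'],s['position'].round(1),s['orientation'].round(1),'->',d.round(2),r.round(1))
E
python3 - <<'E'
from h import *
print(push_R(76.5,40).apply([0,0,1]), push_R(76.5,40).apply([0,1,0]))
R0=Ro.from_euler('xyz',telemetry.read_state()['orientation'],degrees=True)
to([340,400,480],push_R(130,0))
to([540,-240,430],push_R(76.5,0))
to([540,-240,430],push_R(76.5,40))
E
```

```text
[ 0.15005579  0.62502734 -0.76604444] [ 9.72369920e-01 -2.33445364e-01  1.66533454e-16]
0.35 [272.  590.2 231. ] [-180.    -0.   155.3] -> [-14.14 -14.44 -24.89] [-0.   0.  25.3]
0.35 [272.  590.2 231. ] [-180.    -0.   155.3] -> [-59.09 -64.19 -19.87] [-0.   0.  78.8]
0.35 [272.  590.2 231. ] [-180.    -0.   155.3] -> [-59.09 -64.19 -19.87] [-27.4  33.4  75.3]
```

drive_tool([
  [-3,-3,-10,0,0,5,-0.29],
  [-6,-6,-16,0,0,10,-0.29],
  [-10,-10,-22,0,0,18,-0.29],
  [-14,-14.5,-25,0,0,25,-0.29],
  [-19,-20,-25,0,0,31,-0.29],
  [-24,-25.5,-25,0,0,37,-0.29],
  [-29,-31,-25,0,0,43,-0.29],
  [-34,-36,-25,0,0,49,-0.29],
  [-39,-41,-25,0,0,55,-0.29],
  [-44,-46,-24,0,0,60,-0.29],
])

```text
time: 1.6
position: [437.5, 103.6, 475.9]
orientation: [179.9, 0.0, 95.1]
ft_force: [0.9, 0.6, -0.1]
opening: 30.5
grip_force: 0.0
```

Run:
```python
from h import *
print(telemetry.read_state()['q'].round(1),telemetry.read_state()['opening'])
to([540,-240,400],push_R(76.5,0))
to([545,-225,350],push_R(76.5,40))
```

```text
[ -1.2 -18.7  96.2   0.  102.4  -6.3] 30.50733562436689
1.6 [437.5 103.6 475.9] [179.9   0.   95.1] -> [-35.14   7.15   7.61] [ 0.1 -0.  18.6]
1.6 [437.5 103.6 475.9] [179.9   0.   95.1] -> [-33.69   7.77  12.61] [-6.4 39.6 17.9]
```

drive_tool([
  [-5,1,0,0,0,3,-0.29],
  [-10,2,0,0,0,6,-0.29],
  [-15,3,0,0,3,9,-0.29],
  [-20,4,0,-1,9,11,-0.29],
  [-25,5,0,-2,16,13,-0.29],
  [-29,6,0,-4,24,15,-0.29],
  [-32,7,3,-5,32,17,-0.29],
  [-33.7,7.8,7,-6.4,39.6,18,-0.29],
  [-33.7,7.8,12.6,-6.4,39.6,18,-0.29],
  [-33.7,7.8,12.6,-6.4,39.6,18,-0.29],
])

```text
time: 2.85
position: [544.3, -222.0, 344.3]
orientation: [-179.1, -40.3, 75.9]
ft_force: [-0.3, 0.7, 0.7]
opening: 30.0
grip_force: 0.0
```

Run:
```python
from h import *
print(telemetry.read_state()['q'].round(1),telemetry.read_state()['opening'])
to([559,-198,100],push_R(76.5,40))
to([559,-198,16],push_R(76.5,40))
c=get("scene"); cv2.imwrite("pics/s1.png",c["color"])
```

```text
[-47.2  10.   88.4  33.4 104.5 -31.5] 30.025961847988725
2.85 [ 544.3 -222.   344.3] [-179.1  -40.3   75.9] -> [-13.74   1.16  20.36] [-0.5 -0.3 -0.4]
2.85 [ 544.3 -222.   344.3] [-179.1  -40.3   75.9] -> [-19.17   1.25  26.77] [-0.5 -0.3 -0.4]
```

View pics/s1.png

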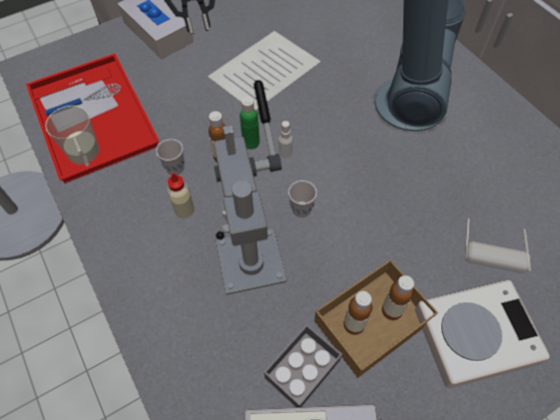

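The fingertips are at scene (195,15), behind the bottle and clear of everything, so I'll descend.

drive_tool([
  [-3.5,0.3,5,0,0,0,-0.29],
  [-7,0.6,10,0,0,0,-0.29],
  [-10.5,0.9,15,0,0,0,-0.29],
  [-13.7,1.2,20.3,-0.5,-0.3,-0.4,-0.29],
  [-16.5,1.2,23.5,-0.5,-0.3,-0.4,-0.29],
  [-18,1.2,25.3,-0.5,-0.3,-0.4,-0.29],
  [-19.1,1.25,26.6,-0.5,-0.3,-0.4,-0.29],
  [-19.1,1.25,26.6,-0.5,-0.3,-0.4,-0.29],
])

```text
time: 3.9
position: [564.0, -202.5, 23.8]
orientation: [179.2, -39.6, 77.1]
ft_force: [0.3, 0.7, 0.4]
opening: 30.3
grip_force: 0.0
```

Run:
```python
from h import *
np.set_printoptions(suppress=True,precision=1)
s=telemetry.read_state();print(s['q'].round(1),s['ft_force'])
d=np.array([.233,.972])
to([578.7-45*d[0],-116-45*d[1],16],push_R(76.5,40))
to([578.7-20*d[0],-116-20*d[1],16],push_R(76.5,40))
c=get("top"); cv2.imwrite("pics/t1.png",c["color"])
c=get("wrist"); cv2.imwrite("pics/w1.png",cv2.resize(c["color"],(280,210)))
a=cv2.imread("pics/t1.png")[60:340,260:560]; b=cv2.imread("pics/w1.png"); 
cv2.imwrite("pics/m1.png",np.hstack([a,cv2.copyMakeBorder(b,0,70,0,0,cv2.BORDER_CONSTANT)]))
```

```text
[-44.6  32.3  96.6  34.4  76.6 -47.3] [0.3 0.7 0.4]
3.9 [ 564.  -202.5   23.8] [179.2 -39.6  77.1] -> [ 2.8 -0.6  3.3] [0.4 0.4 0.4]
3.9 [ 564.  -202.5   23.8] [179.2 -39.6  77.1] -> [ 4.7 -0.6  4.9] [0.4 0.4 0.4]
```

View pics/m1.png

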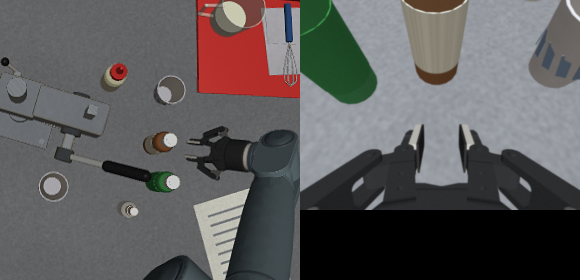

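The top view shows the gripper behind the amber bottle at the mosaic's (225,150). The wrist view shows the bottle centred between the two fingertips, at (437,80) above the tips at (440,150). Next I close in gently.

drive_tool([
  [1,-0.2,1.6,0.2,0.2,0.2,-0.29],
  [2,-0.4,2.6,0.4,0.4,0.4,-0.29],
  [2.8,-0.6,3.3,0.4,0.4,0.4,-0.29],
  [3.2,-0.6,3.63,0.4,0.4,0.4,-0.29],
  [3.6,-0.6,3.95,0.4,0.4,0.4,-0.29],
  [3.6,-0.6,3.95,0.4,0.4,0.4,-0.29],
])

```text
time: 4.75
position: [569.6, -149.0, 15.2]
orientation: [-179.9, -40.0, 76.5]
ft_force: [-1.0, 0.2, 0.2]
opening: 30.6
grip_force: 0.0
```

```bash
cat >> h.py <<'E'
def cap():
    c=get("top");P=pts(c);z=P[...,2];hsv=cv2.cvtColor(c["color"],cv2.COLOR_BGR2HSV)
    w=(hsv[...,1]<50)&(hsv[...,2]>150)&(z>140)&(z<195)&(P[...,0]>525)&(P[...,1]<200)
    n,lab,st,ce=cv2.connectedComponentsWithStats(w.astype(np.uint8))
    for i in range(1,n):
        if st[i,4]>20: print("cap",ray(c,*ce[i],173).round(1),st[i,4],np.nanmedian(z[lab==i]).round(1))
E
python3 - <<'E'
from h import *
cap();print(telemetry.read_state()['ft_force'])
to([578.7-20*.233,-116-20*.972,16],push_R(76.5,40))
E
```

```text
cap [ 578.8 -115.5  173. ] 144 174.2
[-0.07449567  0.25588059 -0.88456819]
4.8 [ 569.6 -149.2   15.2] [-180.   -40.    76.4] -> [1.16 0.11 0.87] [-0. -0. -0.]
```

drive_tool([
  [0.31,0,0.26,0,0,0,-0.29],
  [0.61,0,0.51,0,0,0,-0.29],
  [0.92,0,0.77,0,0,0,-0.29],
  [1.3,0,1.09,0,0,0,-0.29],
  [1.68,0,1.41,0,0,0,-0.29],
  [2.07,0,1.74,0,0,0,-0.29],
  [2.53,0,2.12,0,0,0,-0.29],
  [2.99,0,2.51,0,0,0,-0.29],
  [3.45,0,2.89,0,0,0,-0.29],
  [3.83,0,3.21,0,0,0,-0.29],
])

```text
time: 6.05
position: [581.2, -100.0, 15.1]
orientation: [-179.9, -40.0, 76.4]
ft_force: [-0.0, -0.8, 0.0]
opening: 30.5
grip_force: 0.7
```

Run:
```python
from h import *
cap();print(telemetry.read_state()['ft_force'])
to([626-60*.233,81.5-60*.972,16],push_R(76.5,40))
```

```text
cap [587.  -74.4 173. ] 147 174.1
[ 0.1569666  -0.60585563 -1.35811071]
6.1 [581.2 -99.5  15.1] [-179.9  -40.1   76.5] -> [9.74 0.14 8.08] [-0.1 -0.1 -0. ]
```

drive_tool([
  [0.54,0,0.45,0,0,0,-0.29],
  [1.15,0.01,0.96,0,0,0,-0.29],
  [1.84,0.02,1.54,0,0,0,-0.29],
  [2.6,0.03,2.18,0,0,0,-0.29],
  [3.37,0.04,2.83,0,0,0,-0.29],
  [4.13,0.05,3.47,0,0,0,-0.29],
  [4.9,0.06,4.11,0,0,0,-0.29],
  [5.67,0.07,4.75,0,0,0,-0.29],
  [6.28,0.08,5.27,0,0,0,-0.29],
  [6.74,0.09,5.65,0,0,0,-0.29],
])

```text
time: 7.35
position: [602.6, -14.7, 15.3]
orientation: [-179.9, -40.0, 76.4]
ft_force: [0.5, -1.5, 0.1]
opening: 30.6
grip_force: 0.6
```

Run:
```python
from h import *
cap();print(telemetry.read_state()['ft_force'])
to([626-25.7*.233,81.5-25.7*.972,16],push_R(76.5,40))
c=get("top"); a=c["color"][60:340,200:500];c=get("scene");b=c["color"][0:280,100:400]
cv2.imwrite("pics/m2.png",cv2.resize(np.hstack([a,b]),None,fx=1.3,fy=1.3))
```

```text
cap [608.1  11.4 173. ] 141 174.4
[-0.31005953  0.52018671 -0.60076514]
7.4 [602.6 -14.1  15.3] [-179.9  -40.1   76.5] -> [5.61 0.04 4.63] [-0.1 -0.1 -0. ]
```

View pics/m2.png

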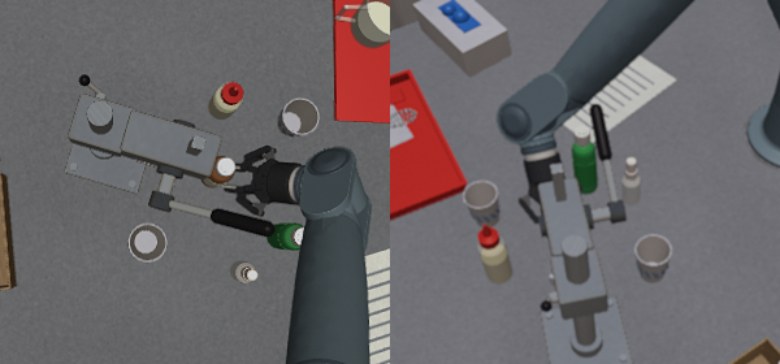

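The bottle is upright 72 mm short of the seat, its cap at mosaic (226,167). The forearm, edge near (300,235), will pass over the green bottle and the lever tip, so I'm checking heights first.

Run:
```python
from h import *
np.set_printoptions(suppress=True,precision=0)
c=get("top");P=pts(c);z=P[...,2]
for v in range(170,345,12):
    row=P[v,400:500]; k=row[:,2]>250
    if k.sum(): i=np.where(k)[0]; print(v, row[i[0]+1],row[(i[0]+i[-1])//2],row[i[-1]-1], len(i))
```

```text
182 [ 610. -146.  249.] [ 608. -161.  261.] [ 608. -183.  263.] 21
194 [ 585. -124.  253.] [ 582. -146.  277.] [ 581. -173.  283.] 31
206 [559. -98. 263.] [ 557. -127.  292.] [ 555. -159.  306.] 38
218 [534. -84. 293.] [ 532. -115.  319.] [ 531. -160.  308.] 42
230 [511. -12. 324.] [509. -92. 302.] [ 507. -166.  310.] 50
242 [486. -77. 323.] [ 485. -107.  372.] [ 482. -193.  271.] 50
254 [464. -64. 351.] [465. -91. 405.] [ 462. -149.  371.] 50
266 [443. -52. 377.] [445. -81. 433.] [ 441. -142.  391.] 53
278 [423. -42. 398.] [427. -70. 460.] [ 422. -131.  424.] 56
290 [406. -31. 431.] [410. -62. 482.] [ 404. -122.  450.] 58
302 [388. -22. 449.] [393. -52. 504.] [ 386. -113.  471.] 59
314 [370. -13. 466.] [378. -45. 526.] [ 369. -107.  490.] 63
326 [355.  -6. 488.] [364. -36. 546.] [355. -95. 516.] 63
338 [340.   2. 510.] [350. -29. 567.] [341. -88. 537.] 65
```

```bash
cat > arm.py <<'E'
from h import *
from scipy.optimize import least_squares
s=telemetry.read_state()
D=[([55.284,14.08,89.318,0,76.703,-9.975],[271.73,589.92,230.3],[-179.9,0,155.26]),
([-1.2,-18.7,96.2,0,102.4,-6.3],[437.5,103.6,475.9],[179.9,0,95.1]),
([-47.2,10,88.4,33.4,104.5,-31.5],[544.3,-222,344.3],[-179.1,-40.3,75.9]),
([-44.6,32.3,96.6,34.4,76.6,-47.3],[564,-202.5,23.8],[179.2,-39.6,77.1]),
(s['q'],s['position'],s['orientation'])]
E=lambda a,x:Ro.from_euler(a,x,degrees=True)
def fk(q,p,sg4,sg6,full=False):
    a1,o1,h,L2,a3,L3,o3,o5,Lt=p
    R1=E('z',q[0]);R2=R1*E('y',q[1]);R3=R2*E('y',q[2])
    S=R1.apply([a1,o1,h]);El=S+R2.apply([0,0,L2])
    R4=R3*E('z',sg4*q[3]); W=El+R3.apply([a3,o3,L3]); R5=R4*E('y',q[4]); R6=R5*E('z',sg6*q[5])
    T=W+R4.apply([0,o5,0])+R5.apply([0,0,Lt])
    return (T,R6,S,El,W) if full else (T,R6)
best=None
for sg4 in(1,-1):
  for sg6 in(1,-1):
    f=lambda p:np.concatenate([fk(q,p,sg4,sg6)[0]-t for q,t,_ in D]+[0.002*(np.array(p)-x0)])
    x0=np.array([0,50,300,450,0,450,0,50,250.])
    r=least_squares(f,x0)
    off=[(fk(q,r.x,sg4,sg6)[1].inv()*E('xyz',o)) for q,_,o in D]
    sp=max((off[0].inv()*o).magnitude() for o in off)
    if best is None or r.cost+1e3*sp<best[0]: best=(r.cost+1e3*sp,r.x,sg4,sg6,off[0],sp,r.fun[:15])
_,P,g4,g6,OFF,sp,res=best
def ik(t,R,q0):
    f=lambda q:np.concatenate([fk(q,P,g4,g6)[0]-t,300*((fk(q,P,g4,g6)[1]*OFF).inv()*R).as_rotvec()])
    r=least_squares(f,q0);return r.x,r.cost
def segd(a,b,c,d):
    u=np.linspace(0,1,80)[:,None];A=a+(b-a)*u;B=c+(d-c)*u
    return np.linalg.norm(A[:,None]-B[None],axis=-1).min()
E
python3 - <<'E'
from arm import *
np.set_printoptions(suppress=True,precision=1)
print(P,g4,g6,np.degrees(sp),res,OFF.as_rotvec(degrees=True))
seat=np.array([626,81.5]);yaw=np.radians(72.5);ux=np.array([np.cos(yaw),np.sin(yaw)]);uy=np.array([-ux[1],ux[0]])
def loc(x,y,z): return np.array([*(seat+ux*x+uy*y),z])
g=[loc(22-r*np.cos(np.radians(29)),90,235+r*np.sin(np.radians(29))) for r in(100,180)]
print("grip",g)
q0=s['q']
S,El,W=fk(q0,P,g4,g6,True)[2:];print("now",S,El,W,segd(El,W,*g),segd(El,W,np.array([484,-117,0]),np.array([484,-117,173.])))
for az in(60,76,90,100):
  for t in(40,50,60):
    for frac in (1,):
      d=np.array([np.cos(np.radians(az)),np.sin(np.radians(az))])
      p=np.array([*(seat-25.5*d),18.])
      q,c=ik(p,push_R(az,t),q0)
      S,El,W=fk(q,P,g4,g6,True)[2:];T=fk(q,P,g4,g6)[0]
      W2=T-push_R(az,t).apply([0,0,P[8]])
      gr=(np.array([484,-117,0]),np.array([484,-117,173.]))
      print(az,t,round(c,2),q,"W",W,W2,"lever",segd(El,W,*g).round(),segd(W,W2,*g).round(),"green",segd(El,W,*gr).round(),segd(W,W2,*gr).round())
E
```

```text
[ -0.3  81.4 272.8 420.   65.7 568.9  31.4  -0.2 254. ] 1 1 0.08132177946117072 [-0.1  0.   0.2 -0.1 -0.1 -0.2 -0.2 -0.5  0.2  0.1  0.6 -0.   0.2 -0.1
 -0.1] [ 0. -0. 90.]
grip [array([520.5,  46.1, 283.5]), array([499.4, -20.6, 322.3])]
now [ 38.2  71.9 272.8] [217.3 -23.8 640.4] [ 564.9 -174.   209.7] 116.09018769371279 99.09375697222113
60 40 0.0 [-20.9  23.4 111.1  53.2  52.4 -27.4] W [531.7 -81.9 212.6] [531.6 -82.  212.6] lever 59.0 129.0 green 71.0 71.0
60 50 0.0 [-24.3  26.3 112.   64.1  58.  -38.6] W [ 516.1 -109.1  181.3] [ 516.  -109.1  181.3] lever 91.0 167.0 green 33.0 34.0
60 60 0.0 [-27.1  30.3 112.   72.6  65.  -47.6] W [ 503.4 -131.1  145. ] [ 503.3 -131.1  145. ] lever 116.0 209.0 green 8.0 24.0
76 40 0.0 [-21.   28.4 103.6  45.8  63.  -34.1] W [ 580.5 -101.6  212.6] [ 580.3 -101.6  212.6] lever 55.0 158.0 green 101.0 105.0
76 50 0.0 [-24.   31.8 103.2  54.   68.9 -41.7] W [ 572.9 -132.   181.3] [ 572.8 -132.   181.3] lever 82.0 194.0 green 76.0 90.0
76 60 0.0 [-26.5  36.  102.2  60.8  75.7 -47.8] W [ 566.8 -156.7  145. ] [ 566.6 -156.7  145. ] lever 103.0 233.0 green 59.0 92.0
90 40 0.0 [-20.   32.9  96.6  39.6  71.4 -40.1] W [ 626.1 -107.2  212.6] [ 626.  -107.3  212.6] lever 57.0 188.0 green 133.0 148.0
90 50 0.0 [-22.6  36.7  95.1  46.3  78.  -45.3] W [ 626.1 -138.5  181.3] [ 626.  -138.6  181.3] lever 77.0 223.0 green 114.0 144.0
90 60 0.0 [-24.7  41.1  93.2  52.2  84.9 -49.2] W [ 626.1 -163.9  145. ] [ 626.  -163.9  145. ] lever 94.0 261.0 green 98.0 150.0
100 40 0.0 [-18.7  36.1  91.6  35.3  77.1 -44.6] W [ 658.9 -104.3  212.6] [ 658.8 -104.4  212.6] lever 60.0 209.0 green 155.0 180.0
100 50 0.0 [-21.1  40.2  89.2  41.3  84.1 -48.3] W [ 664.4 -135.2  181.3] [ 664.2 -135.2  181.3] lever 74.0 245.0 green 138.0 181.0
100 60 0.0 [-22.9  44.8  86.7  46.7  91.2 -51. ] W [ 668.8 -160.2  145. ] [ 668.6 -160.2  145. ] lever 86.0 282.0 green 123.0 190.0
```

Run:
```python
from arm import *
np.set_printoptions(suppress=True,precision=1)
seat=np.array([626,81.5]);g=[np.array([520.5,46.1,283.5]),np.array([499.4,-20.6,322.3])];gr=(np.array([484,-117,0]),np.array([484,-117,173.]))
def line(q):
    S,El,W=fk(q,P,g4,g6,True)[2:];R3=E('z',q[0])*E('y',q[1]+q[2]);return El+R3.apply([P[4],P[6],0]),W
q0=s['q'];a,b=line(q0);k=(485-a[0])/(b[0]-a[0]);print(a,b,a+k*(b-a),segd(a,b,*g),segd(a,b,*gr))
for az in(76.5,83,90):
  for t in(40,55,60):
    d=np.array([np.cos(np.radians(az)),np.sin(np.radians(az))])
    q,c=ik(np.array([*(seat-25.5*d),18.]),push_R(az,t),q0);a,b=line(q)
    print(az,t,"lever",segd(a,b,*g).round(),"green",segd(a,b,*gr).round())
b=np.array([608.1,11.4])
for az,t in((83,60),(76.5,60)):
    d=np.array([np.cos(np.radians(az)),np.sin(np.radians(az))])
    to([*(b-45*d),18],push_R(az,t))
```

```text
[193.2  24.7 591.8] [ 564.9 -174.   209.7] [ 485.  -131.3  291.8] 104.5003721819226 93.98617473923309
76.5 40 lever 48.0 green 100.0
76.5 55 lever 85.0 green 61.0
76.5 60 lever 95.0 green 51.0
83 40 lever 43.0 green 113.0
83 55 lever 78.0 green 78.0
83 60 lever 87.0 green 68.0
90 40 lever 40.0 green 127.0
90 55 lever 69.0 green 95.0
90 60 lever 77.0 green 86.0
7.55 [602.6 -15.   15.3] [-179.9  -40.1   76.4] -> [-1.2  0.4 -1.4] [ 5.  19.9 -4.3]
7.55 [602.6 -15.   15.3] [-179.9  -40.1   76.4] -> [-1.2 -0.1 -1.4] [-0.  19.9 -0.1]
```

Forearm clearance at the seat is best with the tool at about 60° tilt and azimuth 86°. I'll back off, reorient and re-approach.

Run:
```python
from h import *
b=np.array([608.1,11.4]);az=86
d=np.array([np.cos(np.radians(az)),np.sin(np.radians(az))])
to([*(b-55*d),25],push_R(az,60))
```

```text
7.55 [602.6 -15.   15.3] [-179.9  -40.1   76.4] -> [-1.46  0.83 -2.49] [ 7.3 19.9 -6.2]
```

drive_tool([
  [-0.7,0,-0.6,0,0,0,-0.29],
  [-1.4,0,-1.8,0,0,0,-0.29],
  [-1.46,0.2,-2.49,1.5,4,-1,-0.29],
  [-1.46,0.4,-2.49,3,9,-3,-0.29],
  [-1.46,0.6,-2.49,5,14,-4,-0.29],
  [-1.46,0.83,-2.49,7.3,19.9,-6.2,-0.29],
  [-1.46,0.83,-2.49,7.3,19.9,-6.2,-0.29],
  [-1.46,0.83,-2.49,7.3,19.9,-6.2,-0.29],
])

```text
time: 8.55
position: [604.3, -44.1, 25.2]
orientation: [180.0, -59.9, 86.0]
ft_force: [-0.0, -0.0, 0.0]
opening: 30.4
grip_force: 0.0
```

Run:
```python
from h import *
cap()
az=86
d=np.array([np.cos(np.radians(az)),np.sin(np.radians(az))])
b=np.array([608.1,11.4])
to([*(b-35*d),16],push_R(az,60))
to([*(b-22*d),16],push_R(az,60))
to([*(np.array([626,81.5])-24*d),16],push_R(az,60))
```

```text
cap [608.   12.2 173. ] 142 173.9
cap [ 591.2 -172.2  173. ] 34 142.7
8.6 [604.3 -43.8  25.5] [179.9 -59.9  86. ] -> [ 0.2  -0.01  2.24] [0.  0.1 0. ]
8.6 [604.3 -43.8  25.5] [179.9 -59.9  86. ] -> [ 0.85 -0.01  3.36] [0.  0.1 0. ]
8.6 [604.3 -43.8  25.5] [179.9 -59.9  86. ] -> [4.31 1.28 9.35] [0.  0.1 0. ]
```

drive_tool([
  [0.2,0,1.2,0,0,0,-0.29],
  [0.2,0,2.24,0,0,0,-0.29],
  [0.5,0,2.8,0,0,0,-0.29],
  [0.85,0,3.36,0,0,0,-0.29],
  [1.25,0.15,4.05,0,0,0,-0.29],
  [1.7,0.31,4.82,0,0,0,-0.29],
  [2.2,0.5,5.7,0,0,0,-0.29],
  [2.7,0.69,6.57,0,0,0,-0.29],
  [3.15,0.86,7.35,0,0,0,-0.29],
  [3.5,0.98,7.95,0,0,0,-0.29],
])

```text
time: 9.85
position: [620.2, 42.5, 15.5]
orientation: [180.0, -60.0, 86.0]
ft_force: [0.6, -1.6, -0.9]
opening: 30.4
grip_force: 0.6
```

Run:
```python
from h import *
cap()
az=86
d=np.array([np.cos(np.radians(az)),np.sin(np.radians(az))])
print(telemetry.read_state()['ft_force'])
to([*(np.array([626,81.5])-24*d),16],push_R(az,60))
c=get("top"); a=c["color"][60:340,200:500];c=get("wrist");b=cv2.resize(c["color"],(373,280))
cv2.imwrite("pics/m3.png",np.hstack([a,b]))
```

```text
[0.48758167 0.44377674 0.03520855]
9.9 [620.1  43.2  15.6] [-180.   -60.    86.1] -> [0.77 0.32 1.25] [-0. -0.  0.]
```

View pics/m3.png

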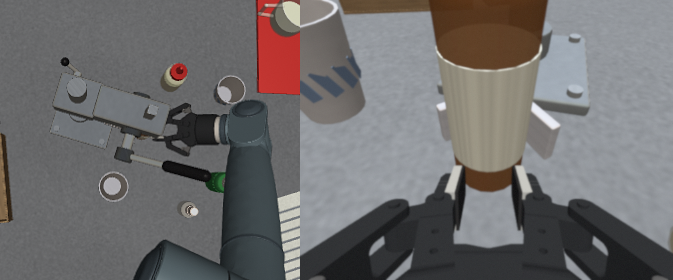

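The wrist view shows the bottle cradled at (490,180) and entering the white V plates at (445,120) and (545,130). I'll do the last stretch slowly while watching the force.

drive_tool([
  [0.13,0.05,0.21,0,0,0,-0.29],
  [0.26,0.1,0.42,0,0,0,-0.29],
  [0.39,0.15,0.63,0,0,0,-0.29],
  [0.5,0.2,0.83,0,0,0,-0.29],
  [0.6,0.25,1.0,0,0,0,-0.29],
  [0.68,0.28,1.12,0,0,0,-0.29],
])

```text
time: 10.75
position: [623.8, 54.9, 15.7]
orientation: [-180.0, -60.0, 86.0]
ft_force: [-0.5, -1.4, -0.4]
opening: 30.2
grip_force: 0.6
```

drive_tool([
  [0.07,0.03,0.12,0,0,0,-0.29],
  [0.07,0.03,0.12,0,0,0,-0.29],
])

```text
time: 11.0
position: [624.2, 56.2, 15.7]
orientation: [-180.0, -60.0, 86.0]
ft_force: [0.2, -0.5, 0.2]
opening: 30.3
grip_force: 0.4
```

drive_tool([
  [0.05,0.02,0.08,0,0,0,-0.29],
  [0.1,0.05,0.17,0,0,0,-0.29],
  [0.1,0.05,0.17,0,0,0,-0.29],
])

```text
time: 11.38
position: [625.0, 57.8, 15.8]
orientation: [180.0, -60.0, 86.0]
ft_force: [-0.4, -2.7, -1.9]
opening: 30.3
grip_force: 1.1
```

drive_tool([
  [0.05,0.02,0.08,0,0,0,-0.29],
  [0.1,0.05,0.17,0,0,0,-0.29],
  [0.1,0.05,0.17,0,0,0,-0.29],
])

```text
time: 11.75
position: [626.0, 58.5, 15.7]
orientation: [179.9, -59.9, 86.1]
ft_force: [-1.4, -8.8, -1.0]
opening: 30.1
grip_force: 3.6
```

drive_tool([
  [0.05,0.02,0.08,0,0,0,-0.29],
  [0.05,0.02,0.08,0,0,0,-0.29],
  [0.05,0.02,0.08,0,0,0,-0.29],
])

```text
time: 12.12
position: [626.4, 58.8, 15.7]
orientation: [179.8, -59.8, 86.1]
ft_force: [-1.7, -11.9, -0.2]
opening: 30.4
grip_force: 4.8
```

Run:
```python
from h import *
c=get("wrist");cv2.imwrite("pics/w3.png",c["color"])
s=telemetry.read_state();print(s['ft_force'],s['torque'])
```

```text
[ -0.96800522 -12.06918257  -0.46478277] [-1.3741701   0.14522268  0.21233888]
```

View pics/w3.png

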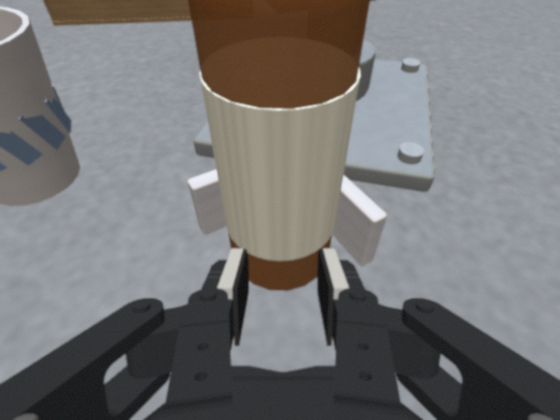

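The bottle stands in the V: plate ends at (190,185) and (382,215), roughly symmetric about its axis at x=280. A small sideways nudge will confirm that it bears on both faces.

drive_tool([
  [-0.03,0.06,-0.06,0,0,0,-0.29],
  [-0.03,0.13,-0.05,0,0,0,-0.29],
  [-0.02,0.2,-0.04,0,0,0,-0.29],
  [-0.02,0.2,-0.04,0,0,0,-0.29],
])

```text
time: 12.68
position: [627.5, 58.9, 15.6]
orientation: [180.0, -59.9, 86.0]
ft_force: [-3.5, -10.3, 0.8]
opening: 30.4
grip_force: 4.8
```

drive_tool([
  [0.02,0.03,0.04,0,0,0,-0.29],
  [0.05,0.05,0.08,0,0,0,-0.29],
  [0.05,0.05,0.08,0,0,0,-0.29],
])

```text
time: 13.05
position: [627.7, 59.2, 15.5]
orientation: [-180.0, -59.8, 86.0]
ft_force: [-5.5, -13.2, 1.0]
opening: 30.5
grip_force: 6.8
```

Reaction is now along the V axis, so the bottle bears on both faces. I'll retract straight back, then rise.

drive_tool([
  [-0.25,0,-0.43,0,0,0,-0.29],
  [-0.75,0,-1.3,0,0,0,-0.29],
  [-1.75,0,-3.03,0,0,0,-0.29],
  [-3,0,-5.2,0,0,0,-0.29],
  [-4.5,0,-7.8,0,0,0,-0.29],
  [-5.5,0,-9.5,0,0,0,-0.29],
  [-5.5,0,-9.5,0,0,0,-0.29],
])

```text
time: 13.92
position: [621.0, -50.4, 15.9]
orientation: [179.9, -60.0, 85.9]
ft_force: [0.9, -0.1, 0.0]
opening: 30.5
grip_force: 0.0
```

Run:
```python
from h import *
cap()
to([600,-120,300],push_R(80,45))
to([540,-120,430],push_R(76.5,10))
c=get("top");cv2.imwrite("pics/t4.png",c["color"][60:340,200:500]);c=get("wrist");cv2.imwrite("pics/w4.png",c["color"])
cv2.imwrite("pics/m4.png",np.hstack([cv2.imread("pics/t4.png"),cv2.resize(cv2.imread("pics/w4.png"),(373,280))]))
```

```text
13.975 [620.7 -49.   15.7] [180.  -60.   85.9] -> [ 21.01  -1.56 -20.47] [ -4.7 -15.    3.6]
13.975 [620.7 -49.   15.7] [180.  -60.   85.9] -> [ 32.05  -7.54 -27.34] [ -5.6 -49.9   8. ]
```

View pics/m4.png

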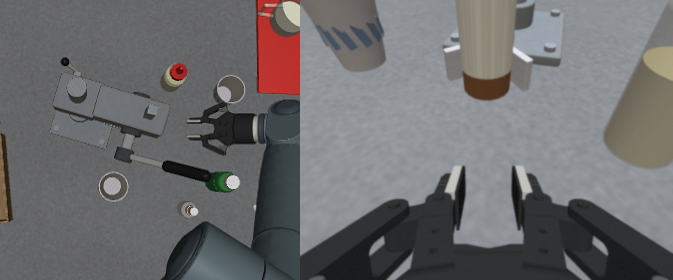

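The bottle stands between the V plates, at (487,85) in the right panel, and nothing else has moved. I'm raising the tool and shutting the fingers on the way to the lever.

drive_tool([
  [3,-0.3,-5,0,0,0,-0.29],
  [7,-0.6,-9.5,0,0,0,-0.29],
  [11.5,-0.9,-13,-1,-3,1,-0.29],
  [16,-1.2,-17,-2,-8,2,-0.6],
  [21,-1.6,-20.5,-4.7,-15,3.6,-1],
  [24,-3,-22.5,-5,-24,5,-1],
  [27,-4.5,-24,-5,-33,6,-1],
  [30,-6,-26,-5.5,-42,7,-1],
  [32,-7.5,-27.3,-5.6,-49.9,8,-1],
  [32,-7.5,-27.3,-5.6,-49.9,8,-1],
])

```text
time: 15.32
position: [540.8, -116.9, 433.1]
orientation: [179.6, -9.9, 76.9]
ft_force: [0.4, -1.2, -0.4]
opening: 0.0
grip_force: 0.0
```

Run:
```python
from h import *
print(telemetry.read_state()['opening'])
to([508,4,400],push_R(72.5,0))
to([508,4,345],push_R(72.5,0))
```

```text
0.0061128932914646696
15.325 [ 540.8 -116.9  433.1] [179.6  -9.9  76.9] -> [10.29 -5.98  5.12] [ 0.  -9.9  4.3]
15.325 [ 540.8 -116.9  433.1] [179.6  -9.9  76.9] -> [ 9.34 -6.02 10.54] [ 0.  -9.9  4.3]
```

drive_tool([
  [2,-1.2,0,0,-2,1,-1],
  [4.5,-2.5,0,0,-5,2,-1],
  [7,-4,1,0,-8,3,-1],
  [9,-5.3,3,0,-9.9,4.3,-1],
  [10.3,-6,5.1,0,-9.9,4.3,-1],
  [9.8,-6,7.8,0,-9.9,4.3,-1],
  [9.34,-6.02,10.5,0,-9.9,4.3,-1],
  [9.34,-6.02,10.5,0,-9.9,4.3,-1],
])

```text
time: 16.32
position: [506.0, 2.1, 337.8]
orientation: [-179.2, -0.1, 72.3]
ft_force: [0.4, 0.3, -0.2]
opening: 0.2
grip_force: 0.0
```

Run:
```python
from h import *
cap()
to([508,4,345],push_R(72.5,0))
c=get("wrist");b=c["color"];c=get("scene");a=c["color"][0:280,120:400]
cv2.imwrite("pics/m5.png",np.hstack([a,cv2.resize(b,(373,280))]))
```

```text
16.375 [507.    1.9 340.2] [-1.794e+02 -1.000e-01  7.220e+01] -> [ 0.24  0.03 -0.48] [-0.6 -0.1 -0.3]
```

View pics/m5.png

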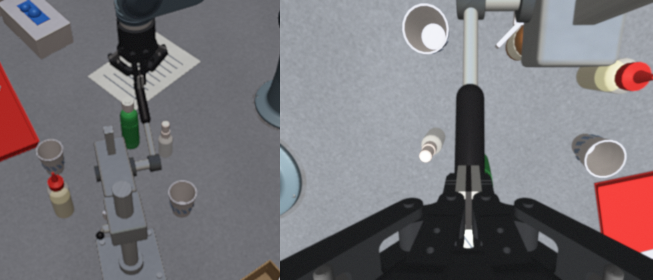

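The wrist view shows the shut fingertips at (468,190), right above the grip's centre line at (470,130). Now I press.

drive_tool([
  [0,0,1,0,0,0,-1],
  [0,0,2,0,0,0,-1],
  [-0.5,0,3,0,0,0,-1],
  [-0.9,0,3.8,0,0,0,-1],
  [-1.2,0,4.6,0,0,0,-1],
  [-1.4,0,5.4,0,0,0,-1],
  [-1.6,0,6.2,0,0,0,-1],
  [-1.7,0,7,0,0,0,-1],
  [-1.8,0,7.8,0,0,0,-1],
  [-1.8,0,7.8,0,0,0,-1],
])

```text
time: 17.73
position: [501.3, -14.9, 263.3]
orientation: [-179.6, -0.1, 72.3]
ft_force: [-0.2, -1.5, 3.4]
opening: -0.2
grip_force: 1.4
```

drive_tool([
  [0,0,0.4,0,0,0,-1],
  [0,0,0.8,0,0,0,-1],
  [0,0,1.2,0,0,0,-1],
  [0,0,1.6,0,0,0,-1],
  [0,0,2,0,0,0,-1],
  [0,0,2.4,0,0,0,-1],
  [0,0,2.4,0,0,0,-1],
])

```text
time: 18.6
position: [501.7, -15.7, 240.7]
orientation: [-179.7, 0.0, 72.3]
ft_force: [-1.8, -4.3, 6.7]
opening: -0.4
grip_force: 2.5
```

drive_tool([
  [0,0,0.3,0,0,0,-1],
  [0.03,0,0.6,0,0,0,-1],
  [0.06,0,0.9,0,0,0,-1],
  [0.1,0,1.2,0,0,0,-1],
  [0.1,0,1.2,0,0,0,-1],
])

```text
time: 19.23
position: [502.0, -14.9, 228.9]
orientation: [-179.7, 0.1, 72.3]
ft_force: [-1.7, -4.2, 6.2]
opening: 0.1
grip_force: 3.0
```

drive_tool([
  [0.02,0,0.2,0,0,0,-1],
  [0.04,0,0.4,0,0,0,-1],
  [0.04,0,0.4,0,0,0,-1],
])

```text
time: 19.6
position: [502.1, -14.7, 225.0]
orientation: [-179.7, 0.1, 72.3]
ft_force: [-2.1, -5.5, 5.2]
opening: -0.2
grip_force: 3.3
```

drive_tool([
  [0.02,0,0.15,0,0,0,-1],
  [0.03,0,0.3,0,0,0,-1],
  [0.03,0,0.3,0,0,0,-1],
])

```text
time: 19.98
position: [502.2, -14.5, 222.1]
orientation: [-179.7, 0.1, 72.3]
ft_force: [-2.7, -5.4, 6.0]
opening: -0.2
grip_force: 3.7
```

drive_tool([
  [0.02,0,0.15,0,0,0,-1],
  [0.03,0,0.3,0,0,0,-1],
  [0.03,0,0.3,0,0,0,-1],
])

```text
time: 20.35
position: [502.4, -14.4, 220.6]
orientation: [-179.8, 0.1, 72.3]
ft_force: [-6.7, -6.6, 12.9]
opening: -0.1
grip_force: 7.2
```

drive_tool([
  [0,0,0.1,0,0,0,-1],
  [0,0,0.2,0,0,0,-1],
  [0,0,0.2,0,0,0,-1],
])

```text
time: 20.72
position: [502.5, -14.4, 219.6]
orientation: [-179.8, 0.1, 72.3]
ft_force: [-8.3, -5.5, 17.6]
opening: 0.2
grip_force: 9.7
```

The cap is home: the force jumped and motion stopped. Now I'll let the lever rise with the fingers, then clear it.

drive_tool([
  [-0.1,0,-1.2,0,0,0,-1],
  [-0.15,0,-2.6,0,0,0,-1],
  [-0.1,0,-4,0,0,0,-1],
  [0.1,0,-5.4,0,0,0,-1],
  [0.4,0,-6.8,0,0,0,-1],
  [0.8,0,-8.2,0,0,0,-1],
  [1.2,0,-9.6,0,0,0,-1],
  [1.6,0,-11,0,0,0,-1],
  [1.6,0,-14,0,0,0,-1],
  [1.6,0,-20,0,0,0,-1],
])

```text
time: 21.98
position: [506.7, 1.7, 414.4]
orientation: [-179.2, 0.0, 72.2]
ft_force: [0.3, 0.0, 0.5]
opening: 0.0
grip_force: 0.0
```

drive_tool([
  [-5,3,-2,0,0,0,-1],
  [-10,6,-2,0,0,0,-1],
  [-15,9,-2,0,0,0,-1],
  [-20,12,-2,0,0,0,-1],
  [-20,12,-2,0,0,0,-1],
  [-20,12,-2,0,0,0,-1],
])

```text
time: 22.72
position: [561.3, -225.4, 435.0]
orientation: [-179.6, -0.1, 72.2]
ft_force: [0.2, 1.2, -0.3]
opening: -0.1
grip_force: 0.0
```

Run:
```python
from h import *
s=telemetry.read_state();print(s['position'],s['ft_force'],s['time'])
c=get("top");P=pts(c);z=P[...,2]
g=np.zeros(z.shape,bool);g[205:250,340:420]=1
gm=g&(c["color"].max(-1)<60)&(z>150);G=P[gm];print("grip",gm.sum(),G.mean(0),G.min(0),G.max(0))
a=c["color"][60:340,200:500];c=get("scene");b=c["color"][0:280,100:400]
cv2.imwrite("pics/m6.png",cv2.resize(np.hstack([a,b]),None,fx=1.3,fy=1.3))
```

```text
[ 561.25487841 -225.37950225  435.00662629] [ 0.22238734  1.23138179 -0.30844287] 22.725
grip 560 [510.376735    13.96729403 313.29857593] [489.45095471 -31.78725634 279.76271   ] [531.37286517  58.10710715 336.65638338]
```

View pics/m6.png

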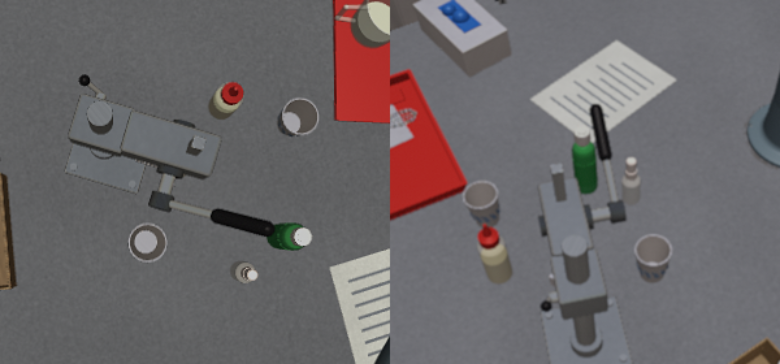

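The lever is back at its rest angle: the grip cloud matches the first measurement within 1 mm. The other objects haven't moved and the arm is clear, so I'm handing in.

```bash
python3 -c "
from h import *
print(manip.close_job())"
```

```text
the job is handed in; nothing more can be done
None
```

I slid the amber bottle into the V locator, pressed the lever until the force jumped, and let it back up to rest. The job is handed in with the arm clear, but the press head hid the bottle from the top and scene cameras, so I did not see the cap after pressing; I also viewed 12 pictures, 2 over the limit of 10.

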